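# Close the warming chamber over the dish

## Robot

A 6-joint arm with a two-finger parallel gripper is mounted at the origin on the work surface. World frame = base frame: x ahead of the robot, y to its left, z up, the work surface at z = 0. Lengths are in m, angles in rad, forces in N, time in s.
With the tool pointing down it reaches from about 0.325 to 0.9 m from the base axis. Payload 6.1 kg.
Tool frame: the origin (TCP) lies at the very end of the fingers, on their centre line; the grasp point (between the pads) lies 19 mm behind it; z points along the fingers, y is the direction in which the jaws open and shut (so a half turn about z gives the same grasp; the last joint's range is limited). The gripper opens to 87 mm and grips with 3 to 60 N. Pads are 19 mm wide; open, the fingers measure 117 mm over their backs; the gripper's body (75 mm by 190 mm) begins 51 mm behind the grasp point.
Start: joints at [1.077, 0.22, 1.526, -0, 1.395, -0.126], TCP at [0.225, 0.583, 0.223] pointing down, gripper open.
Joint ranges: [-2.98, 2.98], [-0.91, 2.08], [0.09, 2.57], [-1.24, 4.39], [0.2, 2.65], [-2.68, 2.68]. Speed limits (rad/s): [2.57, 2.57, 3.01, 3.14, 3.14, 3.14].

## Interface

Orientations are given as [roll, pitch, yaw] about the fixed x, y, z axes, in that order (R = Rz(yaw) Ry(pitch) Rx(roll)).
In Python, from station import get_obs, optics, sign_off gives the robot as it stands. The module is installed in compiled form; this text tells all that it offers.
- The arm moves only by the tool jog_arm, never from a script. Its argument "plan" is a list of rows, each a list of 3 entries, a list of its own where there are three numbers: the turn, a rotation vector about the tool's x, y, z in rad, then the shift along the tool's x, y, z in cm, then the finger opening in cm, from 0 to 8.7. In form: [[[ax, ay, az], [tx, ty, tz], fingers], ...]. A call has 1 to 8 rows; each row shifts and turns the pose as measured when the row begins, along the tool's axes as they then stand; what a row does not reach is not made up. A row lasts 1/12 s, in which the tool goes at most 41.7 mm and 7.16 degrees, less where a joint would pass 70% of its speed; a pose out of reach is approached as far as the arm can. A call is refused whole if a number of a shift passes 4.17 or a number of a turn 0.125, either way. A call with a gripper value outside its range is refused whole. The fingers move at their own pace and stop on an object; the grip force is fixed at half the most. Time passes only in rows, so rows that do not move let the fingers close. It gives the time, the measured TCP pose, the force and the opening at its end, in the units of the state.
- get_obs(): the state, without advancing time (a new reading comes with each control period).
- optics.capture(name): name is "side" or "top" or "wrist"; returns a dict with "image" (400x640x3 uint8, blue, green, red), "camera_matrix" (3x3 intrinsics, pixels), "k1" (the pictures are not rectified: a ray, as slopes to the right and down, at radius r is drawn at 1 + k1 r^2 times it, then the intrinsics apply), "R" (3x3) and "t" (3): a world point X has camera coordinates R X + t. Camera axes: x right, y down, z forward; pixel columns grow to the right and rows downward; lengths in m; the calibration is good to about 2 mm. A picture is of the moment at which its call begins. There is no depth.
- sign_off(): hands the job in, once; it reports no verdict.
The state is a dict: "time": time; "joints": joint angles; "joint_velocities": joint speeds; "effort": joint torques, N m; "position": TCP position; "orientation": TCP orientation; "contact_force": force on the tool from outside, world axes, zero at the start; "ft_torque": the same for the moment, N m; "width": finger opening in m.
Only numpy, scipy, OpenCV 4.12 (cv2) and the standard library are available. Lean on these libraries where they do the work, as an engineer would, in place of code of your own. Each camera call takes 0.05 s, during which the arm holds its last target. There are 200 camera calls.

## Task

A culture dish is waiting in one of the two warming chambers on the bench. Push the clear sliding guard of that chamber fully shut over the dish, until its latch clicks and holds it, then take your hand away. Leave the guard of the other, empty chamber where it is, and leave the dish in its well.

Things in the scene. Friction and masses are not known exactly. Their poses are not given: they have to be found in the camera images.
- guard (a joint): Opening (m) of the guard over the dish: 0 shut, 0.1 fully open, starts 0.07-0.1. Clear flat panel 110 long, 104 wide, 5 thick, sliding level (about 2 N) on a fixed white chamber 260 x 120; guard top 57 high, side rails 62, steel latch bridge at the far end 89, its knob 101. Over the last 12 mm a sprung roller resists (about 6 N more); below 4 mm it pulls the guard home and holds it: latched reads under 0.003.
- guard_tab (a point): Centre of the black upright push tab on the guard to shut, 75 mm above the bench. Tab: 12 mm thick along the slide, 50 wide, 36 tall (18 mm each way from the point, down to the guard's top face). x axis: level along the slide towards shut, within 23 degrees of straight away from the robot; z up. Behind it (-x) nothing stands above the guard; a tab when shut is 80 mm short of its latch bridge.
- spare_guard_tab (a point): Centre of the same black push tab, with the same axes, on the guard of the empty chamber, an exact twin of the other and beside it on the left or the right; it also starts 70 to 100 mm open. To be left alone.
- dish: Whitish round lidded culture dish, 60 mm in diameter, 14 mm high, loose in the dark square well (80 mm wide, 18 mm deep) in the far half of its chamber, left or right on the bench, below the guard's path. Origin: centre of its underside, 32 mm above the bench; z up.
There are look-alikes about, which are no part of the job. What is meant by the dish is not blue, and is the smaller of those in its own colour.

How it is judged:
By the outcome, as a careful person would: the job done as asked, in the order asked, and still so for the second after the job is handed in, with the robot touching nothing.
It also fails if it takes over 30 s, if anything falls off the work surface, if the arm or the gripper's body presses on something with over 40 N, if the wrist force passes 120 N, or if a joint passes its speed limit or range.

## Working session

There is one attempt and no reset: what is moved stays moved. The work goes in short steps, Python scripts to look and compute and a tool call to move; the robot and the scene stay as the last step left them, time stands still between calls to the robot, and variables do not carry over. Pictures are saved under pics/ and viewed, about 8 in all and at most 12, crops included, and the job is handed in when it is done.

Besides the shell and the picture viewer there is one more tool, called after ">>>" as name([rows], argument=value, ...), one row to a line, values as JSON. jog_arm: Moves the arm, as the interface text tells. Its arguments: {"type":"object","properties":{"plan":{"type":"array"}},"required":["plan"]}

```bash
mkdir -p pics
cat > h.py <<'E'
import numpy as np, cv2
from station import get_obs, optics, sign_off
def cap(n,f=None):
    c=optics.capture(n)
    if f: cv2.imwrite('pics/'+f,c['image'])
    return c
def plane(c,u,v,z):
    K=c['camera_matrix'];p=np.array([(u-K[0,2])/K[0,0],(v-K[1,2])/K[1,1]]);q=p.copy()
    for _ in range(30): q=p/(1+c['k1']*(q@q))
    d=c['R'].T@np.array([q[0],q[1],1]);o=-c['R'].T@c['t']
    return o+d*(z-o[2])/d[2]
E
python3 - <<'E'
from h import *
import pickle
for n in('top','side'):
    c=cap(n,n+'1.png');pickle.dump(c,open(n+'1.pkl','wb'));print(-c['R'].T@c['t'])
print(get_obs())
E
```

```text
[0.63386618 0.01731996 0.97641639]
[0.61482143 0.47384286 0.65273211]
{'time': 0.1, 'joints': array([ 1.07691581e+00,  2.21168867e-01,  1.52749158e+00, -8.84170857e-07,
        1.39467820e+00, -1.26113940e-01]), 'joint_velocities': array([-0.00152627, -0.0017773 , -0.0016505 , -0.0002127 , -0.00091736,
        0.00266558]), 'effort': array([-8.74623602e-04, -4.95949996e+01, -3.88515973e+01,  7.00061931e-02,
        5.15759352e-02, -2.24030066e-05]), 'position': array([0.22445649, 0.58271451, 0.22153597]), 'orientation': array([-3.13986042e+00, -2.18747405e-04,  2.77382604e+00]), 'contact_force': array([-0.04305319,  0.46803615, -0.04899349]), 'ft_torque': array([ 0.04085155, -0.01050038, -0.02563704]), 'width': 0.08697556459678803}
```

View pics/top1.png

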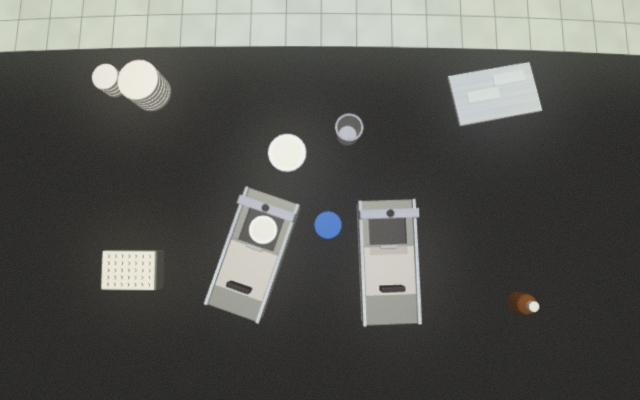

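View pics/side1.png

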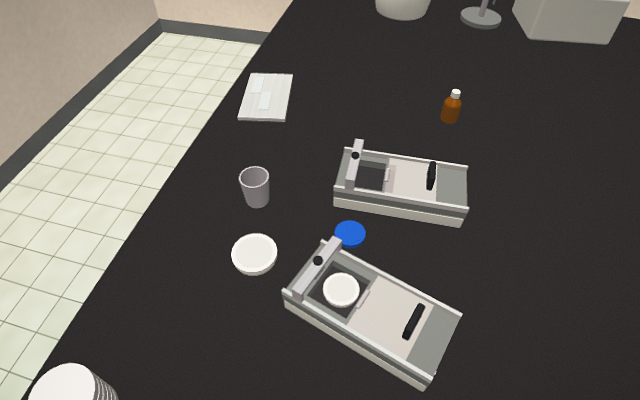

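Run:
```python
from h import *
import pickle
def ray(c,u,v):
    a=plane(c,u,v,0);b=plane(c,u,v,.3);return a,b
P={}
for n,rois in(('top',{'tab':(220,275,257,298),'knob':(258,202,272,214),'stab':(374,281,410,296),'sknob':(383,207,397,219)}),('side',{'tab':(398,298,430,344),'knob':(311,254,325,267),'stab':(424,158,440,192),'sknob':(349,150,361,161)})):
    c=pickle.load(open(n+'1.pkl','rb'));g=c['image'].max(2)
    for k,(a,b,x,y) in rois.items():
        m=(g[b:y,a:x]<80).astype(np.uint8)
        _,l,s,ce=cv2.connectedComponentsWithStats(m);i=1+np.argmax(s[1:,4]);u,v=ce[i]+[a,b]
        r=cv2.minAreaRect(cv2.findContours((l==i).astype(np.uint8),0,1)[0][0])
        print(n,k,u,v,s[i],r[1:], plane(c,u,v,.08 if 'tab' in k else .099)); P[n,k]=ray(c,u,v)
for k in('tab','knob','stab','sknob'):
    (a,b),(e,f)=P['top',k],P['side',k];d1=b-a;d2=f-e
    s=np.linalg.lstsq(np.c_[d1,-d2],e-a,rcond=None)[0];p=a+s[0]*d1;q=e+s[1]*d2
    print(k,(p+q)/2,'gap',np.linalg.norm(p-q))
c=pickle.load(open('top1.pkl','rb'))
for u,v in((263,230),(287,153)):print(plane(c,u,v,.046))
im=c['image'][140:335,195:435];cv2.imwrite('pics/crop.png',cv2.resize(im,None,fx=3,fy=3,interpolation=2))
```

```text
top tab 238.6267605633803 286.6267605633803 [  7   6  24  12 142] ((24.033309936523438, 6.008327484130859), 18.434947967529297) [0.54268136 0.18718667 0.08      ]Traceback (most recent call last):
  File "<stdin>", line 10, in <module>
    return _wrapfunc(a, 'argmax', axis=axis, out=out, **kwds)
    return bound(*args, **kwds)
ValueError: attempt to get argmax of an empty sequence
```

Run:
```python
from h import *
import pickle
def ray(c,u,v): return plane(c,u,v,0),plane(c,u,v,.3)
P={}
for n,rois in(('top',{'tab':(220,275,257,298),'knob':(258,202,272,214),'stab':(374,281,410,296),'sknob':(383,207,397,219)}),('side',{'tab':(398,298,430,344),'knob':(311,254,325,267),'stab':(424,158,440,192),'sknob':(349,150,361,161)})):
    c=pickle.load(open(n+'1.pkl','rb'));g=c['image'].max(2)
    for k,(a,b,x,y) in rois.items():
        m=(g[b:y,a:x]<(80 if 'tab' in k else 110)).astype(np.uint8)
        _,l,s,ce=cv2.connectedComponentsWithStats(m);i=1+np.argmax(s[1:,4]);u,v=ce[i]+[a,b]
        r=cv2.minAreaRect(cv2.findContours((l==i).astype(np.uint8),0,1)[0][0])
        print(n,k,u,v,s[i],r[1:], plane(c,u,v,.08 if 'tab' in k else .099)); P[n,k]=ray(c,u,v)
for k in('tab','knob','stab','sknob'):
    (a,b),(e,f)=P['top',k],P['side',k];d1=b-a;d2=f-e
    s=np.linalg.lstsq(np.c_[d1,-d2],e-a,rcond=None)[0];p=a+s[0]*d1;q=e+s[1]*d2
    print(k,(p+q)/2,'gap',np.linalg.norm(p-q))
c=pickle.load(open('top1.pkl','rb'))
for u,v in((263,230),(287,153)):print(plane(c,u,v,.046))
im=c['image'][140:335,195:435];cv2.imwrite('pics/crop.png',cv2.resize(im,None,fx=3,fy=3,interpolation=2))
```

```text
top tab 238.6267605633803 286.6267605633803 [  7   6  24  12 142] ((24.033309936523438, 6.008327484130859), 18.434947967529297) [0.54268136 0.18718667 0.08      ]
top knob 264.93548387096774 207.41935483870967 [ 4  3  7  6 31] ((5.656853675842285, 4.949747085571289), 45.0) [0.70338269 0.1335666  0.099     ]
top stab 391.4 288.15 [  6   4  24   7 120] ((5.393263339996338, 23.07118034362793), 87.1375961303711) [ 0.54166042 -0.12380806  0.08      ]
top sknob 389.97222222222223 212.91666666666666 [ 4  3  7  7 36] ((5.656853675842285, 5.656853675842285), 45.0) [ 0.69374045 -0.11891714  0.099     ]
side tab 412.7967741935484 321.158064516129 [  4   5  23  37 310] ((8.352941513061523, 38.117645263671875), 28.072484970092773) [0.54348026 0.19236149 0.08      ]
side knob 317.44 259.97333333333336 [ 2  2 10  9 75] ((8.0, 9.0), 90.0) [0.70407591 0.1365889  0.099     ]
side stab 430.92039800995025 175.11940298507463 [  3   3   9  29 201] ((28.0, 8.0), 90.0) [ 0.54216381 -0.11810554  0.08      ]
side sknob 354.8695652173913 154.91304347826087 [ 2  2  8  7 46] ((6.0, 7.0), 90.0) [ 0.69469469 -0.11530164  0.099     ]
tab [0.54221887 0.18861297 0.07238517] gap 0.0006213533070541264
knob [0.70420291 0.13415259 0.09504392] gap 0.0010166248814613777
stab [ 0.54116571 -0.1248329   0.07350341] gap 0.00034536755786139907
sknob [ 0.69463172 -0.11947762  0.09508957] gap 0.0012503837870482379
[0.65926609 0.14386708 0.046     ]
[0.82619982 0.09495796 0.046     ]
```

View pics/crop.png

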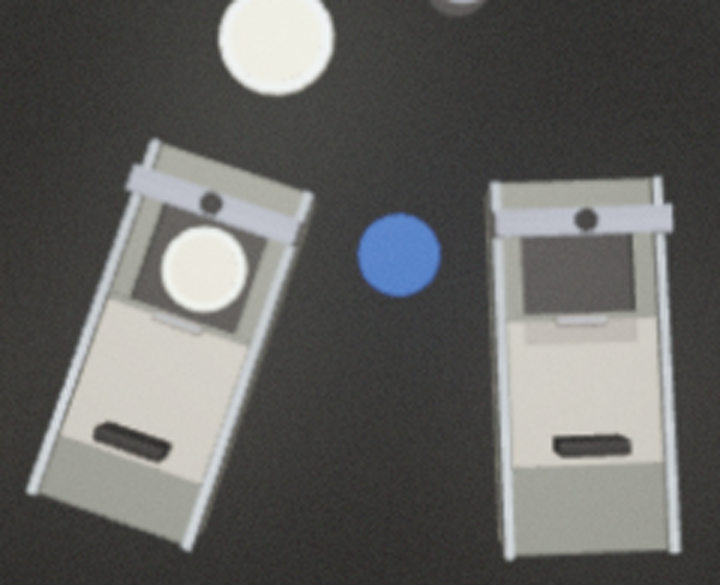

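The left chamber at top pixel (250,255) holds the small white dish at (263,230). The candidates were the larger white disc (287,153), the blue disc (328,225), the stacks at (105,77)/(140,80), and this dish. Only this one is non-blue, the smaller white one and in a well. The right chamber is empty. The tab is near (0.542, 0.188, 0.073), expected height 0.075, and the slide heading is about -18.6°.

>>> jog_arm([
  [[0,0,-0.043],[-3,-2.2,0],0],
  [[0,0,0],[-3,-2.2,0],0],
  [[0,0,0],[-3,-2.2,0],0],
  [[0,0,0],[-3,-2.2,0],0],
  [[0,0,0],[-3,-2.2,0],0],
  [[0,0,0],[-3,-2.2,0],0],
  [[0,0,0],[-3,-2.2,0],0],
  [[0,0,0],[-3,-2.2,0],0],
])

```text
time: 0.77
position: [0.3943, 0.3335, 0.2161]
orientation: [-3.135, -0.006, 2.832]
contact_force: [0.3, 0.6, 0.8]
width: 0.0416
```

>>> jog_arm([
  [[0,0,0.01],[-2.8,-1.8,0],0],
  [[0,0,0],[-2.8,-1.8,0],0],
  [[0,0,0],[-2.8,-1.8,0],0],
  [[0,0,0],[-2.8,-1.8,0],0],
  [[0,0,0],[-2.5,-1.6,0],0],
  [[0,0,0],[0,0,0],0],
  [[0,0,0],[0,0,0],0],
])

```text
time: 1.35
position: [0.5026, 0.1923, 0.2133]
orientation: [-3.131, -0.007, 2.813]
contact_force: [-0.5, 0.8, 0.0]
width: 0.0024
```

Run:
```python
from h import *
import pickle
o=get_obs();print(o['position'],o['orientation'],o['contact_force'],o['width'])
c=cap('wrist','w1.png');pickle.dump(c,open('w1.pkl','wb'))
```

```text
[0.5026253  0.19233077 0.21327859] [-3.1310085  -0.00702221  2.81337408] [-0.50785352  0.7907166   0.02414976] 0.002385421203702812
```

View pics/w1.png

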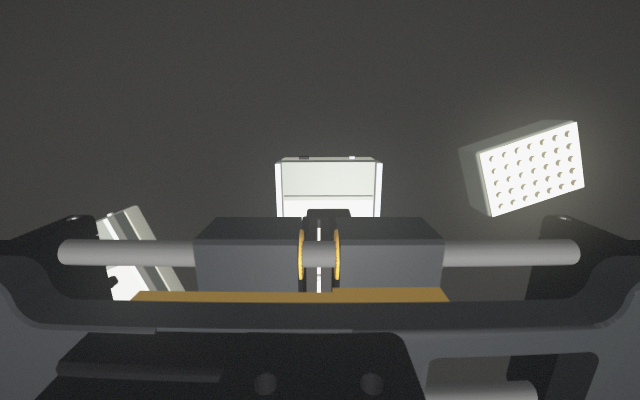

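The wrist view shows the near end of the chamber, centred at column 330, with the fingers at column 319. That puts the tool about 9 mm short in +y, which agrees with the measured line. I'll correct for it and go down behind the tab.

>>> jog_arm([
  [[0,0,0],[0.5,0.85,2],0],
  [[0,0,0],[0,0,3.5],0],
  [[0,0,0],[0,0,3.5],0],
  [[0,0,0],[0,0,3],0],
  [[0,0,0],[0,0,0],0],
  [[0,0,0],[0,0,0],0],
])

```text
time: 1.9
position: [0.4974, 0.2079, 0.092]
orientation: [-3.135, -0.003, 2.82]
contact_force: [1.3, -0.1, 0.8]
width: 0.0005
```

Run:
```python
from h import *
o=get_obs();print(o['position'],o['orientation'],o['contact_force'],o['width'])
c=cap('side');cv2.imwrite('pics/s2.png',cv2.resize(c['image'][180:400,240:500],None,fx=3,fy=2.7))
```

```text
[0.49740696 0.20792442 0.09199672] [-3.13475078 -0.00342515  2.82041181] [ 1.30156896 -0.08036199  0.84334065] 0.00047039103725242344
```

View pics/s2.png

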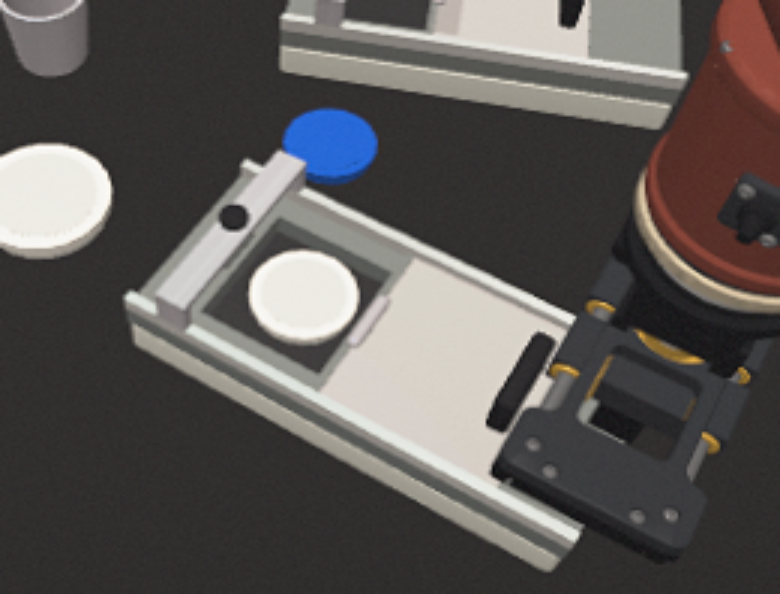

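The tool is behind the tab at about crop pixel (520,380), with the dish in its well at (303,296). I'll lower it the last bit.

>>> jog_arm([
  [[0,0,0],[0,-0.4,1.2],0],
  [[0,0,0],[0,0,1.0],0],
  [[0,0,0],[0,0,0],0],
  [[0,0,0],[-1.2,0,0],0],
  [[0,0,0],[-1.2,0,0],0],
  [[0,0,0],[0,0,0],0],
])

```text
time: 2.45
position: [0.5247, 0.1979, 0.0758]
orientation: [-3.141, 0.006, 2.823]
contact_force: [0.6, 0.2, 0.3]
width: 0.0005
```

>>> jog_arm([
  [[0,0,0],[0,-0.3,0.8],0],
  [[0,0,0],[0,0,0.2],0],
  [[0,0,0],[-1.2,0,0],0],
  [[0,0,0],[-1.2,0,0],0],
  [[0,0,0],[-1.2,0,0],0],
  [[0,0,0],[-1.2,0,0],0],
])

```text
time: 2.95
position: [0.5709, 0.1791, 0.0653]
orientation: [-3.141, 0.002, 2.823]
contact_force: [-2.0, 0.8, 2.2]
width: 0.0009
```

>>> jog_arm([
  [[0,0,0],[-1.2,0,0],0],
  [[0,0,0],[-1.2,0,0],0],
  [[0,0,0],[-1.0,0,0],0],
  [[0,0,0],[0,0,0],0],
])

```text
time: 3.28
position: [0.6086, 0.1662, 0.0653]
orientation: [-3.141, 0.002, 2.821]
contact_force: [-0.3, -0.5, 0.3]
width: 0.0005
```

>>> jog_arm([
  [[0,0,0],[-0.4,0,0],0],
  [[0,0,0],[-0.4,0,0],0],
])

```text
time: 3.45
position: [0.6119, 0.165, 0.0644]
orientation: [-3.14, -0.01, 2.82]
contact_force: [-27.0, 8.0, 19.2]
width: 0.0006
```

The force rose to about 28 N within 2 mm of the predicted shut position, so this is the end stop. I'll back off and look.

>>> jog_arm([
  [[0,0,0],[1.0,0,0],0],
  [[0,0,0],[2,0,0],0],
  [[0,0,0],[1,0,-3],0],
  [[0,0,0],[3,0,-4],0],
  [[0,0,0],[4,0,-4],0],
  [[0,0,0],[4,0,-2],0],
  [[0,0,0],[4,0,0],0],
  [[0,0,0],[0,0,0],0],
])

```text
time: 4.12
position: [0.4426, 0.22, 0.1811]
orientation: [-3.137, -0.016, 2.818]
contact_force: [0.5, 0.4, -1.6]
width: 0.0006
```

Run:
```python
from h import *
import pickle
o=get_obs();print(o['position'],o['contact_force'],o['time'])
c=cap('side');pickle.dump(c,open('s3.pkl','wb'));t=cap('top');pickle.dump(t,open('t3.pkl','wb'))
a=cv2.resize(c['image'][140:400,260:480],(400,473));b=cv2.resize(t['image'][180:330,200:327],(400,473))
cv2.imwrite('pics/f.png',np.hstack([a,b]))
```

```text
[0.44260165 0.21995493 0.18106916] [ 0.486914    0.36312064 -1.60135529] 4.1167
```

View pics/f.png

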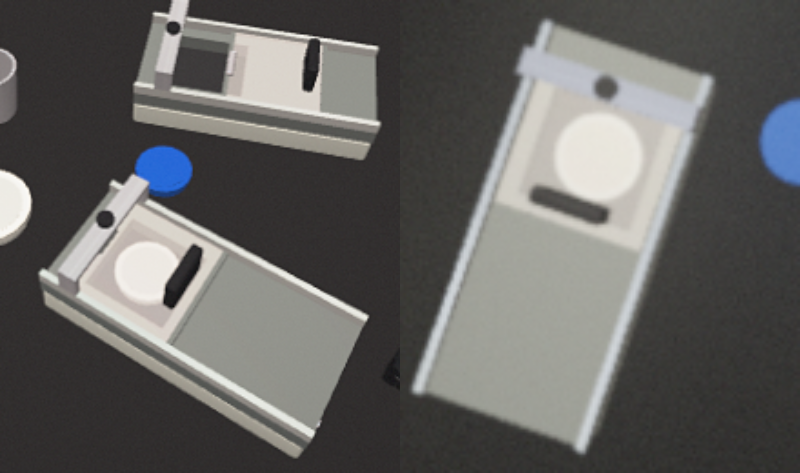

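The guard is over the dish, with its tab at crop (183,275) in the side view. The spare guard still looks open. I'll check the tab-to-knob distance in numbers.

Run:
```python
from h import *
import pickle
R={}
for n,f,rois in(('top','t3.pkl',{'tab':(236,232,272,256),'stab':(374,281,410,296)}),('side','s3.pkl',{'tab':(345,268,376,312),'stab':(424,158,440,192)})):
    c=pickle.load(open(f,'rb'));g=c['image'].max(2)
    for k,(a,b,x,y) in rois.items():
        _,l,s,ce=cv2.connectedComponentsWithStats((g[b:y,a:x]<80).astype(np.uint8));i=1+np.argmax(s[1:,4]);u,v=ce[i]+[a,b]
        print(n,k,u,v,s[i]);R[n,k]=plane(c,u,v,0),plane(c,u,v,.3)
for k in('tab','stab'):
    (a,b),(e,f)=R['top',k],R['side',k];d1=b-a;d2=f-e
    s=np.linalg.lstsq(np.c_[d1,-d2],e-a,rcond=None)[0];p=(a+s[0]*d1+e+s[1]*d2)/2;print(k,p)
    if k=='tab':print('to knob',np.hypot(*(p-[.7042,.1342,.095])[:2]))
```

```text
top tab 253.67441860465115 245.6046511627907 [ 6  9 24  9 43]
top stab 391.4959349593496 288.1544715447154 [  6   4  25   7 123]
side tab 360.04545454545456 291.6515151515151 [  5   7  21  35 330]
side stab 430.94 175.115 [  3   3   9  29 200]
tab [0.62752231 0.15926967 0.07139818]
to knob 0.08067190880550655
stab [ 0.54111975 -0.1250616   0.07330268]
```

```bash
python3 -c "
from h import *
print(sign_off())"
```

```text
the job is handed in; nothing more can be done
None
```

I pushed the left chamber's guard (the one holding the small white dish) shut with closed fingers until it met its end stop at about 28 N. I then backed the arm well clear and handed the job in after about 4 s of robot time.

- **Guard:** the tab now measures 80.7 mm from the knob on the latch bridge, against 80 mm when shut. The calibration is good to about 2 mm. I had no direct reading of the latch. I take it as latched because the stop force was well above the roller's 6 N and the guard stayed put after I withdrew.
- **Dish:** it is still in its well under the guard.
- **Spare guard:** its tab is within 0.3 mm of where it started.
- **Robot:** the force reading after withdrawing was about 1.7 N, with the fingers visibly clear of everything.

No check failed or disagreed.

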